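# Wedge up a drawer front for its gap and hold it

## Task

Pick up the wooden wedge and lay it on the foot board of the fitting jig, thin end towards the drawer front, then push it under the middle of the drawer front until the front just lifts off its bearers, leaving a gap of about 5 mm. Finish while still holding the wedge there, flat on the board, so that the front could be screwed on; the wedge alone must carry the front, so do not touch the front with the gripper, do not drive it up past 12 mm, and leave the other things on the bench where they are.

Things in the scene. Friction and masses are not known exactly. Their poses are not given: they have to be found in the camera images.
- wedge: Loose pale wooden wedge 180 long, 36 wide, 0.12 kg, lying flat. Origin: on the underside, under the middle of its grip; x points along it to the thin tip, z up. Its tail, a block 50 high from x = -35 to +45, is gripped across the 36 mm width; at x = +45 it steps down to 25 high, then slopes evenly to 5 high at the tip, x = +145 (1 mm height per 5 mm).
- wedge_tip (a point): Middle of the wedge's thin end, on its underside (145 mm along x from the wedge's origin).
- jig: Fitting jig fixed on the bench. Origin: on the bench under the middle of the drawer front; x is level, square to the front, the way the wedge is pushed; z up. Plywood board 9 thick: foot board 80 wide from x = -150 up to the front, cross piece 138 wide under it (x = -30 to +42). Two grooved posts, 91 high, at y = +-44 to +-68 guide the front.
- lane (a point): Mouth of the wedge's lane: on top of the foot board (9 mm above the bench), on the centre line, at x = -32 of the jig. The lane runs on along the jig's x, 54 wide, between two bearers 12 high (x = -32 to +20, |y| = 27 to 45) that carry the drawer front when it is down.
- drawer_front (a joint): Drawer front: upright wooden board 18 thick (x = -9 to +9 of the jig), 104 wide, 70 high, about 0.5 kg, free to slide only up and down in the grooves. Value: its lift off the bearers in m; 0 = resting on them, lower edge 12 mm above the foot board, top edge 91 mm above the bench. It falls back by its own weight.
- glue_bottle: White glue bottle, 46 across, 101 high, standing on the far side of the drawer front from the foot board. Leave it. Origin: centre of its underside.
- dark_tin: Round dark tin, 54 across, 50 high. Leave it. Origin: centre of its underside.
- wood_block: Plain rectangular pine block, 40 x 70 x 22 high. Leave it. Origin: centre of its underside.

How it is judged:
By the outcome, as a careful person would: the job done as asked, in the order asked, and still so for the second after the job is handed in, while the arm keeps its last pose, push and grip.
It also fails if it takes over 43 s, if anything falls off the work surface, if the arm or the gripper's body presses on something with over 40 N, if the wrist force passes 120 N, or if a joint passes its speed limit or range.

## Robot

A 6-joint arm with a two-finger parallel gripper is mounted at the origin on a cart in front of the work surface, level with it; the furniture and walls round the work are solid. World frame = base frame: x ahead of the robot, y to its left, z up, the work surface at z = 0. Lengths are in m, angles in rad, forces in N, time in s.
With the tool pointing down it reaches from about 0.35 to 0.775 m from the base axis. Payload 5.5 kg.
Tool frame: the origin (TCP) lies on the centre line of the jaws, within the pads' length; the fingertips stand 11 mm ahead of it and the grasp point (between the pads) lies 8 mm behind it (env.tip_extent is the distance from the TCP to the fingertips, in m); z points along the fingers, y is the line along which they close (so a half turn about z gives the same grasp; the last joint's range is limited). The gripper opens to 85 mm and grips with 20 to 120 N. Pads are 22 mm wide; open, the fingers measure 114 mm over their backs; the gripper's body (76 mm by 85 mm) begins 54 mm behind the grasp point. The pads swing forward as they close: fully open they stand 13 mm farther back than shut.
Start: joints at [1.095, 0.313, 0.046, 1.304, 0, 1.431], TCP at [0.19, 0.543, 0.242] pointing down, gripper open.
Joint ranges: [-2.76, 2.76], [-0.86, 1.69], [-1.03, 1.26], [-2.2, 2.34], [-1.47, 1.5], [-3.14, 3.14]. Speed limits (rad/s): [2.57, 2.57, 3.14, 3.14, 3.14, 3.14].

## Interface

Orientations are given as a unit quaternion [w, x, y, z].
In Python, from workcell import env gives the robot as it stands.
- The arm moves only by the shell command python3 -m jog 'ROWS' [FORCE]. ROWS is JSON, a list of rows, each a list of 5 numbers: the gripper's target within -1 to 1 (shut at 1, half-way at 0, fully open at -1), then the shift along the tool's x, y, z in m, then the turn about the tool's z in degrees. In form: [[fingers, tx, ty, tz, turn], ...]. A call has 1 to 5 rows; each row shifts and turns the commanded pose from where the row before left it, along the tool's axes as they then stand; what a row does not reach is not made up. A row lasts 1/12 s, in which the tool goes at most 41.7 mm and 7.16 degrees, less where a joint would pass 70% of its speed; a pose out of reach is approached as far as the arm can. A call is refused whole if a number of a shift passes 0.0417 or a number of a turn 7.16, either way. A call with a gripper value outside its range is refused whole. The fingers move at their own pace and stop on an object; FORCE is the grip in N (left out, the last holds). Time passes only in rows, so rows that do not move let the fingers close. It gives the time, the measured TCP pose, the force, the opening and the grip force at its end, in the units of the state.
- env.get_state(): the state, without advancing time (a new reading comes with each control period).
- env.read_camera(name): name is "side" or "top" or "wrist"; returns a dict with "img" (420x560x3 uint8, red, green, blue), "fov_y" (degrees; the focal length in pixels is half the picture's height over the tangent of half this angle, whatever the lens; pixels are square), "cx", "cy" (the principal point, pixels), "T" (4x4, takes a point from camera to world coordinates). Camera axes: x right, y up, looking along -z (the intrinsics and any distortion apply to the point x, -y, -z); pixel columns grow to the right and rows downward; lengths in m; the calibration is good to about 2 mm. A picture is of the moment at which its call begins. There is no depth.
- env.hand_in(): hands the job in; it is judged then, once.
The state is a dict: "clock": time; "joint_pos": joint angles; "qvel": joint speeds; "tau": joint torques, N m; "tcp_pos": TCP position; "orientation": TCP orientation; "wrist_force": force on the tool from outside, world axes, zero at the start; "ft_torque": the same for the moment, N m; "finger_gap": finger opening in m; "grip_force": force on a finger pad.
Only numpy, scipy, OpenCV 4.12 (cv2) and the standard library are available. Lean on these libraries where they do the work, as an engineer would, in place of code of your own. Each camera call takes 0.05 s, during which the arm holds its last target. There are 200 camera calls.

## Working session

There is one attempt and no reset: what is moved stays moved. The work goes in short steps, Python scripts to look and compute and a shell command to move; the robot and the scene stay as the last step left them, time stands still between calls to the robot, and variables do not carry over. Pictures are saved under pics/ and viewed, at most 11 in all, crops included, and the job is handed in when it is done.

```bash
mkdir -p pics; ls; python3 - <<'E'
from workcell import env
import cv2
for n in ["top","side"]:
    r=env.read_camera(n); cv2.imwrite(f"pics/{n}0.png",r["img"][:,:,::-1]); print(n,{k:v for k,v in r.items() if k!="img"})
print(env.get_state())
E
```

```text
pics
top {'fov_y': 49.26372771770829, 'cx': 285.3340190731715, 'cy': 212.5385302650593, 'T': array([[-0.01113234,  0.98121254, -0.19260848,  0.28307776],
       [-0.99990349, -0.01252467, -0.0060127 , -0.10644387],
       [-0.0083121 ,  0.19252296,  0.98125727,  1.36921056],
       [ 0.        ,  0.        ,  0.        ,  1.        ]])}
side {'fov_y': 51.331429204276084, 'cx': 280.6088254478062, 'cy': 212.51080754534965, 'T': array([[-0.99982857,  0.00356789,  0.0181687 ,  0.53918106],
       [ 0.01370787, -0.51700161,  0.85587466,  1.00630267],
       [ 0.01244692,  0.85597699,  0.51686408,  0.72055874],
       [ 0.        ,  0.        ,  0.        ,  1.        ]])}
{'clock': 0.1, 'joint_pos': array([ 1.09544778e+00,  3.13932399e-01,  4.50983265e-02,  1.30357091e+00,
       -2.55211429e-05,  1.43119672e+00]), 'qvel': array([ 0.00081894, -0.00126274,  0.0042055 ,  0.00084499, -0.00049581,
       -0.00023884]), 'tau': array([ 3.42694439e-03, -4.81725097e+01,  2.99243402e+01,  1.27309104e-02,
       -1.16973088e-04,  8.35491932e-06]), 'tcp_pos': array([0.18926932, 0.54250878, 0.24149631]), 'orientation': array([-2.31269454e-04,  1.67087016e-01,  9.85941825e-01, -7.70467813e-04]), 'wrist_force': array([-1.11569464, -0.16683296, -0.96319669]), 'ft_torque': array([-0.08152521, -0.01120101, -0.01319571]), 'grip_force': 0.0, 'finger_gap': 0.08559491953907021}
```

View pics/top0.png

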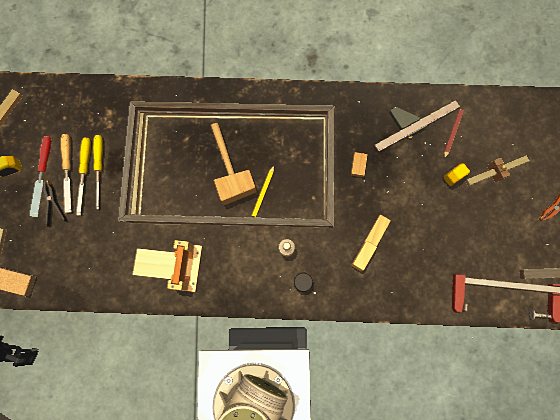

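View pics/side0.png

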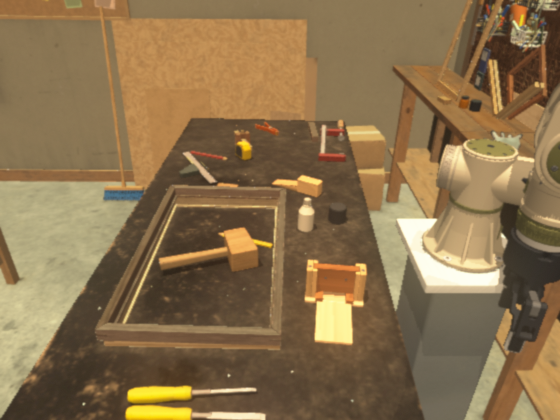

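The top view shows the jig at about (180,265), foot board to its left (+y), and the wedge at about (370,243), with its tip up at (385,217). The tin is at (303,283), the bottle at (287,247) and the block at (360,163).

```bash
cat > h.py <<'E'
import numpy as np, cv2
from workcell import env
from scipy.spatial.transform import Rotation as R
def ray(r,u,v):
    f=r["img"].shape[0]/2/np.tan(np.radians(r["fov_y"]/2)); T=np.array(r["T"])
    return T[:3,3], T[:3,:3]@np.array([(u-r["cx"])/f,-(v-r["cy"])/f,-1])
def at(r,u,v,z):
    o,d=ray(r,u,v); return o+d*(z-o[2])/d[2]
def proj(r,p):
    f=r["img"].shape[0]/2/np.tan(np.radians(r["fov_y"]/2)); T=np.array(r["T"])
    c=T[:3,:3].T@(np.array(p)-T[:3,3]); return r["cx"]+f*c[0]/-c[2], r["cy"]-f*c[1]/-c[2]
def Rt():
    q=env.get_state()["orientation"]; return R.from_quat([q[1],q[2],q[3],q[0]]).as_matrix()
E
python3 - <<'E'
from h import *
r=env.read_camera("top"); im=r["img"][:,:,::-1]
a=cv2.resize(im[228:303,125:215],None,fx=4.4,fy=4.4,interpolation=cv2.INTER_CUBIC)
b=cv2.resize(im[205:280,335:425],None,fx=4.4,fy=4.4,interpolation=cv2.INTER_CUBIC)
cv2.imwrite("pics/crop.png",np.hstack([a,b]))
for n,u,v,z in [("tip",384.5,217,0.005),("tail",359,270,0.05),("boardL",134,262,.009),("boardR",198,266,.009),("tin",303,282,.05),("bottle",287,245,.1)]: print(n,at(r,u,v,z).round(4))
print(proj(r,[0,0,0.0]),Rt().round(3))
E
```

```text
tip [ 0.5333 -0.3978  0.005 ]
tail [ 0.3718 -0.3072  0.05  ]
boardL [0.406  0.3533 0.009 ]
boardR [0.3919 0.1625 0.009 ]
tin [ 0.3397 -0.1465  0.05  ]
bottle [ 0.44   -0.1023  0.1   ]
(np.float64(252.69654832553525), np.float64(405.26993490141706)) [[-0.944  0.329 -0.001]
 [ 0.329  0.944 -0.001]
 [ 0.    -0.001 -1.   ]]
```

View pics/crop.png

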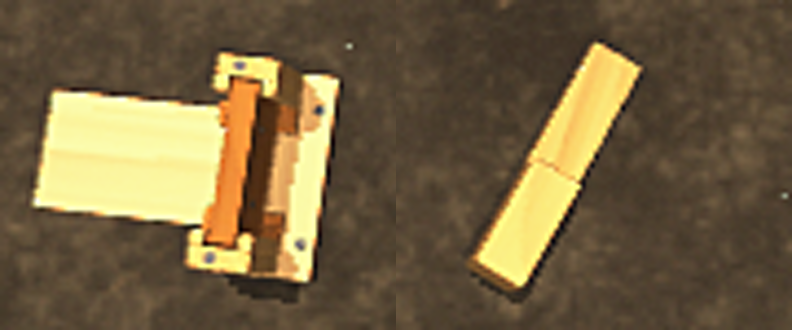

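The crop shows the jig's foot board corners at left (53,90) and (35,207), and the cross piece's right corners at (337,76) and (308,283). For the wedge: tip corners (597,42) and (641,67), step edge (532,158)–(580,185), back top edge (472,262)–(521,288).

```bash
python3 - <<'E'
from h import *
r=env.read_camera("top")
A=lambda x,y,z: at(r,125+(x+.5)/4.4-.5,228+(y+.5)/4.4-.5,z)
B=lambda x,y,z: at(r,335+(x-395.5)/4.4-.5,205+(y+.5)/4.4-.5,z)
bl=(A(53,90,.009)+A(35,207,.009))/2; br=(A(337,76,.009)+A(308,283,.009))/2
fr=(A(232,80,.091)+A(262,83,.091)+A(205,243,.091)+A(235,246,.091))/4
print("bl",bl,"br",br,"front",fr, np.linalg.norm(br-bl), np.linalg.norm(A(53,90,.009)-A(35,207,.009)))
d=br-bl; print("ang jig",np.degrees(np.arctan2(d[1],d[0])), "origin", bl+d/np.linalg.norm(d)*.150)
tip=(B(597,42,.005)+B(641,67,.005))/2; st=(B(532,158,.05)+B(580,185,.05))/2; bk=(B(472,262,.05)+B(521,288,.05))/2
print("tip",tip,"step",st,"back",bk,np.linalg.norm((tip-bk)[:2]),np.linalg.norm(st-bk))
d=(tip-bk); d[2]=0; print("ang w",np.degrees(np.arctan2(d[1],d[0])),"orig",bk+d/np.linalg.norm(d)*.035)
E
```

```text
bl [0.40810804 0.3515391  0.009     ] br [0.38550358 0.16249933 0.009     ] front [0.3901583  0.20304563 0.091     ] 0.19038643402649374 0.07922657478396046
ang jig -96.81877752190667 origin [0.39029864 0.2026001  0.009     ]
tip [ 0.53326003 -0.40019254  0.005     ] step [ 0.44735406 -0.34501404  0.05      ] back [ 0.38009264 -0.30314981  0.05      ] 0.18132165119145735 0.07922570465936483
ang w -32.35724500682543 orig [ 0.4096581  -0.32188169  0.05      ]
```

```bash
J="python3 -m jog"; 
python3 -m jog '[[-1,-0.036,-0.018,0,0],[-1,-0.036,-0.018,0,0],[-1,-0.036,-0.018,0,0],[-1,-0.036,-0.018,0,0],[-1,-0.036,-0.018,0,0]]' 40 | tail -1
python3 -m jog '[[-1,-0.036,-0.018,0,0],[-1,-0.036,-0.018,0,0],[-1,-0.036,-0.018,0,0],[-1,-0.036,-0.018,0,0],[-1,-0.036,-0.018,0,0]]' 
python3 -m jog '[[-1,-0.009,-0.037,0,0],[-1,-0.009,-0.037,0,0],[-1,-0.009,-0.037,0,0],[-1,-0.009,-0.037,0,0],[-1,-0.009,-0.037,0,0]]' 
python3 -m jog '[[-1,-0.009,-0.037,0,0],[-1,-0.009,-0.037,0,0],[-1,-0.009,-0.037,0,0],[-1,-0.009,-0.037,0,0],[-1,-0.009,-0.037,0,0]]' 
python3 -m jog '[[-1,-0.009,-0.037,0,0],[-1,-0.009,-0.037,0,0],[-1,-0.009,-0.037,0,0],[-1,-0.009,-0.037,0,0],[-1,-0.009,-0.037,0,0]]' 
python3 -m jog '[[-1,0,0,0,6.6],[-1,0,0,0,6.6],[-1,0,0,0,0],[-1,0,0,0,0]]'
python3 - <<'E'
from h import *
r=env.read_camera("wrist"); cv2.imwrite("pics/w1.png",r["img"][:,:,::-1]); np.save("w1.npy",r,allow_pickle=True)
s=env.get_state(); print(s["clock"],s["tcp_pos"],s["joint_pos"],Rt().round(4),s["wrist_force"])
E
```

```text
grip_force: 0.0
clock: 1.03
tcp_pos: [0.471, 0.2526, 0.2423]
orientation: [0.0, 0.167, 0.986, 0.0]
wrist_force: [0.9, 0.8, -0.1]
finger_gap: 0.0854
grip_force: 0.0
clock: 1.45
tcp_pos: [0.451, 0.0632, 0.2421]
orientation: [-0.0, 0.167, 0.986, 0.0]
wrist_force: [0.9, -0.1, 0.0]
finger_gap: 0.0854
grip_force: 0.0
clock: 1.87
tcp_pos: [0.4324, -0.1264, 0.2423]
orientation: [0.0, 0.167, 0.986, 0.0]
wrist_force: [1.5, 0.5, -0.0]
finger_gap: 0.0856
grip_force: 0.0
clock: 2.28
tcp_pos: [0.414, -0.316, 0.2422]
orientation: [0.0, 0.167, 0.986, 0.0]
wrist_force: [1.1, 0.5, -0.1]
finger_gap: 0.0851
grip_force: 0.0
clock: 2.62
tcp_pos: [0.4144, -0.3142, 0.242]
orientation: [-0.0, 0.278, 0.961, 0.0]
wrist_force: [-0.4, -0.3, -0.6]
finger_gap: 0.0858
grip_force: 0.0
2.6667 [ 0.41458424 -0.31387658  0.24213237] [-8.02533852e-01  2.06850588e-01 -9.53963533e-02  1.26895135e+00
  9.25648795e-05 -2.39731406e-01] [[-8.458e-01  5.336e-01 -2.000e-04]
 [ 5.336e-01  8.458e-01  4.000e-04]
 [ 4.000e-04  2.000e-04 -1.000e+00]] [ 0.21237576 -0.11971138 -0.03408284]
```

View pics/w1.png

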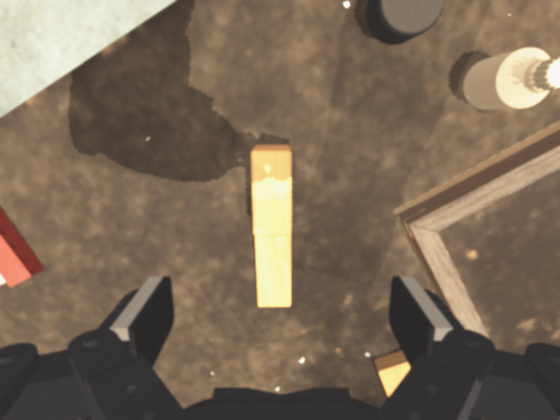

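The wrist view shows the wedge upright in the picture, its tail back edge at about (252–291,152), the step at y=234 and the tip at (257–291,306).

```bash
python3 - <<'E'
from h import *
r=np.load("w1.npy",allow_pickle=True).item()
M=lambda *l:sum(at(r,*x) for x in l)/len(l)
st=M((254,234,.05),(292,234,.05)); tip=M((257.5,306,.005),(291,305.5,.005)); bk=M((252,152,.05),(291.5,152,.05));bk2=M((252,146,.05),(291.5,146,.05))
print(st,tip,bk,bk2,np.linalg.norm((tip-st)[:2]),np.linalg.norm(st-bk),np.linalg.norm(st-bk2))
d=tip-st; d[2]=0; d/=np.linalg.norm(d); print(np.degrees(np.arctan2(d[1],d[0])))
for d in (d,(tip-bk)/np.linalg.norm((tip-bk)[:2])): print(np.degrees(np.arctan2(d[1],d[0])),tip-d*.145, st-d*.045)
g=r["img"]; hsv=cv2.cvtColor(g,cv2.COLOR_RGB2HSV); m=(g[:,:,0]>150)&(g[:,:,2]<190); print([ (y,np.where(m[y,230:320])[0][[0,-1]]+230) for y in (150,160,190,225,240,260,280,300)])
print(np.where(m[:,265])[0][[0,-1]], Rt()[:2,0:2], env.get_state()["tcp_pos"])
E
```

```text
[ 0.44591216 -0.34280163  0.05      ] [ 0.53199434 -0.39724784  0.005     ] [ 0.38139634 -0.30283786  0.05      ] [ 0.37703576 -0.30004326  0.05      ] 0.10185543731567959 0.07589067505429196 0.08106934366976862
-32.3129912425204
-32.3129912425204 [ 0.40944894 -0.31973897  0.005     ] [ 0.40788084 -0.31874715  0.05      ]
-32.08362767422924 [ 0.40913964 -0.32023015  0.04171006] [ 0.40778485 -0.31889959  0.06139278]
[(150, array([252, 310])), (160, array([251, 291])), (190, array([230, 292])), (225, array([252, 292])), (240, array([254, 291])), (260, array([255, 291])), (280, array([256, 291])), (300, array([257, 291]))]
[145 389] [[-0.84576312  0.53355853]
 [ 0.53355845  0.84576312]] [ 0.41458424 -0.31387658  0.24213237]
```

```bash
python3 -m jog '[[-1,0.0015,-0.0082,0,0],[-1,0,0,0.03,0],[-1,0,0,0.04,0],[-1,0,0,0.04,0],[-1,0,0,0.04,0]]' 60 | sed -n 2p
python3 -m jog '[[-1,0,0,0.035,0],[-1,0,0,0.02,0],[-1,0,0,0.013,0],[-1,0,0,0,0],[-1,0,0,0,0]]' | head -2
python3 -m jog '[[0.5,0,0,0,0],[1,0,0,0,0],[1,0,0,0,0],[1,0,0,0,0],[1,0,0,0,0]]' 60 
python3 -m jog '[[1,0,0,0,0],[1,0,0,0,0],[1,0,0,0,0]]'
```

```text
tcp_pos: [0.4091, -0.3204, 0.0916]
clock: 3.5
tcp_pos: [0.4086, -0.3198, 0.024]
clock: 3.92
tcp_pos: [0.4097, -0.321, 0.0255]
orientation: [0.001, 0.279, 0.96, -0.001]
wrist_force: [-0.3, 0.4, 5.9]
finger_gap: 0.0357
grip_force: 61.0
clock: 4.17
tcp_pos: [0.4097, -0.321, 0.0255]
orientation: [0.001, 0.279, 0.96, -0.001]
wrist_force: [-0.5, 0.3, 5.5]
finger_gap: 0.0355
grip_force: 61.0
```

```bash
python3 -m jog '[[1,0,0,-0.015,0],[1,0,0,-0.03,0],[1,0,0,-0.04,0],[1,0,0,-0.04,0],[1,0,0,-0.03,0]]' | head -4
python3 -m jog '[[1,0.0187,0.03,0,0],[1,0.0187,0.03,0,0],[1,0.0187,0.03,0,0],[1,0.0187,0.03,0,0],[1,0.0187,0.03,0,0]]' >/dev/null
python3 -m jog '[[1,0.0187,0.03,0,0],[1,0.0187,0.03,0,0],[1,0.0187,0.03,0,0],[1,0.0187,0.03,0,0],[1,0.0187,0.03,0,0]]' >/dev/null
python3 -m jog '[[1,0.0187,0.03,0,0],[1,0.0187,0.03,0,0],[1,0.0187,0.03,0,0],[1,0.0187,0.03,0,0],[1,0.0187,0.03,0,0]]' >/dev/null
python3 -m jog '[[1,0.0187,0.03,0,0],[1,0.0187,0.03,0,0],[1,0.0187,0.03,0,0],[1,0.0187,0.03,0,0],[1,0.0187,0.03,0,0]]' | head -2
python3 -m jog '[[1,0,0,0,7.16],[1,0,0,0,7.16],[1,0,0,0,7.16],[1,0,0,0,7.16],[1,0,0,0,7.16]]' >/dev/null
python3 -m jog '[[1,0,0,0,7.16],[1,0,0,0,7.16],[1,0,0,0,7.16],[1,0,0,0,7.16],[1,0,0,0,0]]' >/dev/null
python3 -m jog '[[1,0,0,0,0],[1,0,0,0,0]]'
python3 - <<'E'
from h import *
for n in ("wrist","top"):
    r=env.read_camera(n); np.save(n+"2.npy",r,allow_pickle=True); im=r["img"][:,:,::-1]
    if n=="top": im=cv2.resize(im[210:310,115:245],None,fx=5,fy=5,interpolation=cv2.INTER_CUBIC)
    cv2.imwrite(f"pics/{n}2.png",im)
s=env.get_state(); print(s["clock"],s["tcp_pos"],s["joint_pos"],Rt().round(4))
E
```

```text
clock: 4.58
tcp_pos: [0.4092, -0.3204, 0.1823]
orientation: [0.001, 0.279, 0.96, -0.0]
wrist_force: [0.6, -1.3, -1.4]
clock: 6.25
tcp_pos: [0.4145, 0.3884, 0.1791]
clock: 7.25
tcp_pos: [0.4151, 0.3866, 0.1792]
orientation: [-0.0, 0.747, 0.665, -0.0]
wrist_force: [0.1, -0.5, -1.8]
finger_gap: 0.0354
grip_force: 60.6
7.35 [0.4151456  0.38669705 0.17927228] [ 6.08417770e-01  3.23832130e-01 -9.50774184e-02  1.15193804e+00
  7.21531924e-05  2.29732681e+00] [[ 1.178e-01  9.930e-01 -1.000e-04]
 [ 9.930e-01 -1.178e-01  0.000e+00]
 [ 0.000e+00 -1.000e-04 -1.000e+00]]
```

View pics/wrist2.png

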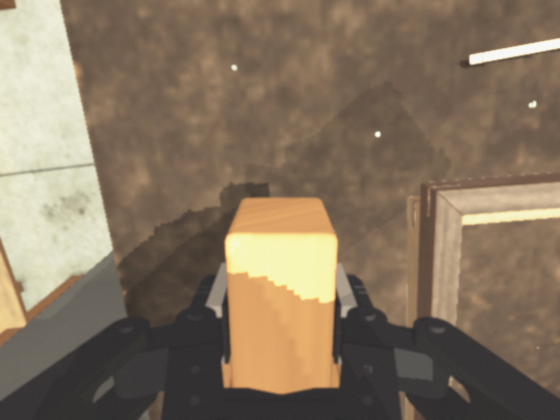

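The wrist view shows the wedge held straight and level between the pads, its rear top edge at about (229–335,239). I'll lower it to just above the board and check the alignment.

```bash
python3 -m jog '[[1,0,-0.0028,0.03,0],[1,0,0,0.04,0],[1,0,0,0.04,0],[1,0,0,0.02,0],[1,0,0,0,0]]' | head -4
python3 - <<'E'
from h import *
r=np.load("wrist2.npy",allow_pickle=True).item()
p=(at(r,229,239,.2038)+at(r,335,239,.2038))/2
d=p-np.array([0.4151456,0.38669705,0]); j=np.array([-.1178,-.993,0]);print("rear wrt tcp along/lat",d@j,d@np.array([.993,-.1178,0]), np.linalg.norm(at(r,229,239,.2038)-at(r,335,239,.2038)))
ims=[]
for n,(u,v) in {"top":(115,215),"side":(285,255)}.items():
    r=env.read_camera(n); np.save(n+"3.npy",r,allow_pickle=True); im=r["img"][:,:,::-1]
    ims.append(cv2.resize(im[v:v+100,u:u+100],None,fx=4,fy=4,interpolation=cv2.INTER_CUBIC))
cv2.imwrite("pics/tw3.png",np.hstack(ims)); print(env.get_state()["tcp_pos"])
E
```

```text
clock: 7.77
tcp_pos: [0.4088, 0.3845, 0.0442]
orientation: [-0.001, 0.748, 0.664, -0.005]
wrist_force: [-1.0, -0.2, -1.9]
rear wrt tcp along/lat -0.03300130254392256 -0.0006906362837825407 0.032627413706919205
[0.41213056 0.38687287 0.04918178]
```

View pics/tw3.png

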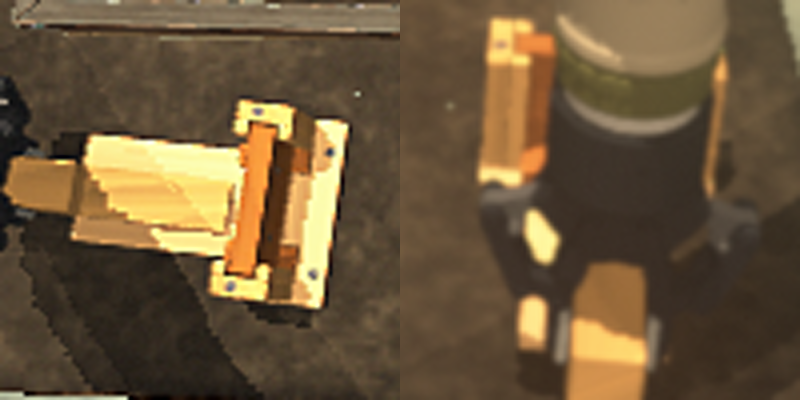

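The top crop shows the wedge tip at about (229,208), on the board centreline just short of the front. I'll compute the offset against the board.

```bash
python3 - <<'E'
from h import *
r=np.load("top3.npy",allow_pickle=True).item()
A=lambda x,y,z: at(r,115+(x+.5)/4-.5,215+(y+.5)/4-.5,z)
bl=(A(90,135,.009)+A(72,240,.009))/2; br=(A(348,122,.009)+A(323,308,.009))/2
d=br-bl; L=np.linalg.norm(d); d/=L; n=np.array([-d[1],d[0],0]); o=bl+d*.15
print(L,np.degrees(np.arctan2(d[1],d[0])),o)
wz=.0492-.0255
for nm,p in (("tip",(A(233,188,wz+.005)+A(225,228,wz+.005))/2),("step",(A(84,166,wz+.025)+A(76,212,wz+.025))/2),("tcp",env.get_state()["tcp_pos"])): print(nm,p,(p-o)@d,(p-o)@n)
b=cv2.resize(r["img"][250:285,130:185,::-1],None,fx=14,fy=14,interpolation=cv2.INTER_CUBIC); cv2.imwrite("pics/z.png",b)
E
```

```text
0.19126387606297243 -96.64121950319577 [0.39034032 0.20174222 0.009     ]
tip [0.38946466 0.23497775 0.0287    ] -0.03291124607222292 -0.004713532422677426
step [0.40281175 0.33807894 0.0487    ] -0.136864221615965 -0.003379841094436932
tcp [0.41213056 0.38687287 0.04918178] -0.1864084763151272 0.00023333272754590112
```

View pics/z.png

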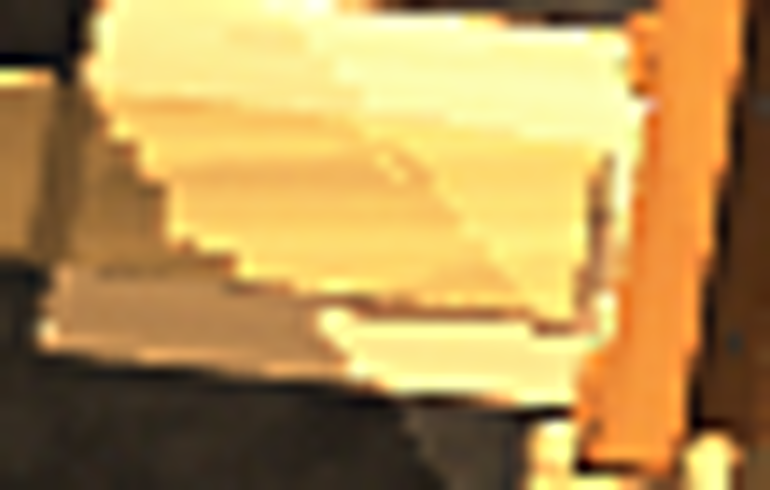

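The tip edge runs from (607,150) to (575,325) in this crop, about 4 mm off the lane centre towards the robot. I'll correct that and then lower.

```bash
python3 -m jog '[[1,0.004,0.002,0,-0.4],[1,0.004,0.002,0.004,0],[1,0,0,0.004,0],[1,0,0,0.003,0],[1,0,0,0,0]]' | head -4
python3 -m jog '[[1,0,0,0,0],[1,0,0,0,0],[1,0,0,0.001,0],[1,0,0,0,0]]' | head -4
python3 -m jog '[[1,0,0,0.001,0],[1,0,0,0,0],[1,0,0,0,0]]' | head -4
python3 -m jog '[[1,0,0,0.001,0],[1,0,0,0,0],[1,0,0,0,0]]' | head -4
python3 -m jog '[[1,0,0,0.001,0],[1,0,0,0,0],[1,0,0,0,0]]' | head -4
python3 -c "
from h import *
r=env.read_camera('top'); np.save('top4.npy',r,allow_pickle=True)
cv2.imwrite('pics/z4.png',cv2.resize(r['img'][250:285,130:185,::-1],None,fx=14,fy=14,interpolation=cv2.INTER_CUBIC)); s=env.get_state(); print(s['tcp_pos'],s['wrist_force'],s['ft_torque'])"
```

```text
clock: 8.28
tcp_pos: [0.4172, 0.3946, 0.0382]
orientation: [-0.0, 0.746, 0.666, -0.0]
wrist_force: [1.0, 0.1, -1.6]
clock: 8.62
tcp_pos: [0.4173, 0.3945, 0.0373]
orientation: [-0.0, 0.746, 0.666, 0.0]
wrist_force: [0.4, -0.5, -1.5]
clock: 8.87
tcp_pos: [0.4172, 0.3945, 0.0362]
orientation: [-0.0, 0.746, 0.666, -0.0]
wrist_force: [-0.2, 0.2, -1.8]
clock: 9.12
tcp_pos: [0.4173, 0.3945, 0.0352]
orientation: [-0.0, 0.746, 0.666, -0.0]
wrist_force: [-0.6, 0.1, -0.7]
clock: 9.37
tcp_pos: [0.4175, 0.3947, 0.0345]
orientation: [0.0, 0.746, 0.666, 0.0]
wrist_force: [0.5, 0.8, 0.8]
[0.41739822 0.39466333 0.03448634] [-0.39688639  0.56786831  0.47971204] [-0.12344532  0.09466791  0.00458851]
```

View pics/z4.png

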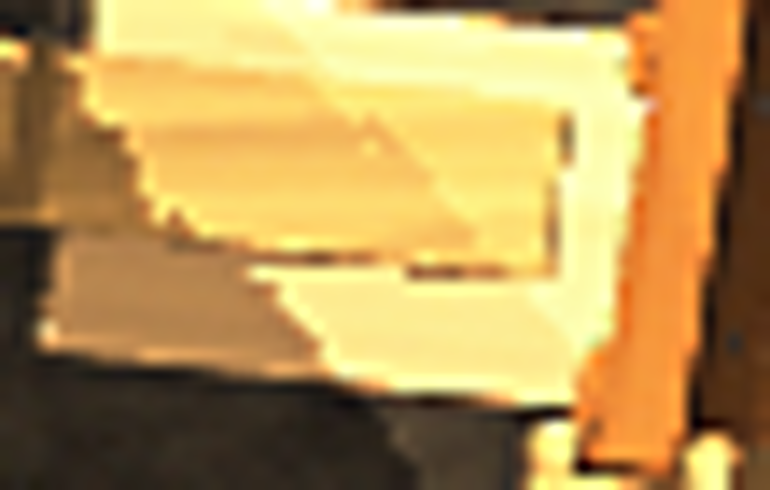

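The tip edge is now at (570,105)–(550,275), which is too far the other way. The earlier picture was taken while the arm was still settling, so I'll compute this again.

```bash
python3 - <<'E'
from h import *
r=np.load("top4.npy",allow_pickle=True).item()
A=lambda x,y,z: at(r,130+(x+.5)/14-.5,250+(y+.5)/14-.5,z)
a3=np.radians(-96.75); d=np.array([np.cos(a3),np.sin(a3),0]); n=np.array([-d[1],d[0],0]); o=np.array([.3903,.2022,.009])
for nm,p in dict(tipU=A(570,105,.014),tipL=A(550,275,.014),bU=A(300,3,.009),bU2=A(620,30,.009),bL=A(60,352,.009),bL2=A(560,403,.009),wU=A(300,80,.024),wL=A(300,258,.024),tcp=env.get_state()["tcp_pos"]).items(): print(nm,((p-o)@d).round(4),((p-o)@n).round(4))
print(Rt()[:2,0])
E
```

```text
tipU -0.0455 0.0235
tipL -0.0441 -0.0124
bU -0.1076 0.0393
bU2 -0.0387 0.0408
bL -0.1461 -0.0391
bL2 -0.0392 -0.0385
wU -0.1002 0.022
wL -0.0942 -0.0149
tcp -0.1943 0.0043
[0.11278398 0.9936195 ]
```

```bash
python3 -m jog '[[1,0,-0.002,0,0],[1,0,-0.002,0,0],[1,0,0,0.0005,0],[1,0,0,0,0],[1,0,0,0,0]]' | head -4
python3 -m jog '[[1,-0.01,0,0,0],[1,-0.01,0,0,0],[1,-0.01,0,0,0],[1,-0.01,0,0,0],[1,-0.005,0,0,0]]' | head -4
python3 -m jog '[[1,-0.005,0,0,0],[1,-0.005,0,0,0],[1,0,0,0,0],[1,0,0,0,0]]' | head -4
python3 -m jog '[[1,-0.005,0,0,0],[1,0,0,0,0],[1,0,0,0,0]]' | head -4
python3 - <<'E'
from h import *
s=env.get_state();print(s["ft_torque"])
for n,(u,v,w,h) in {"top":(130,245,60,50),"side":(285,255,100,83)}.items():
    r=env.read_camera(n); np.save(n+"5.npy",r,allow_pickle=True)
    cv2.imwrite(f"pics/{n}5.png",cv2.resize(r["img"][v:v+h,u:u+w,::-1],(480,400),interpolation=cv2.INTER_CUBIC))
E
```

```text
clock: 9.83
tcp_pos: [0.4134, 0.3951, 0.0344]
orientation: [0.0, 0.746, 0.666, 0.0]
wrist_force: [-0.5, -0.5, 5.5]
clock: 10.25
tcp_pos: [0.4086, 0.3496, 0.0345]
orientation: [-0.0, 0.746, 0.666, 0.001]
wrist_force: [0.8, 2.7, 5.8]
clock: 10.58
tcp_pos: [0.4075, 0.3395, 0.0345]
orientation: [0.0, 0.746, 0.666, 0.0]
wrist_force: [0.2, -1.3, 8.3]
clock: 10.83
tcp_pos: [0.407, 0.3349, 0.0345]
orientation: [0.0, 0.746, 0.666, 0.001]
wrist_force: [0.1, -0.0, 7.2]
[-0.10206846  0.13079288  0.09576044]
```

View pics/top5.png

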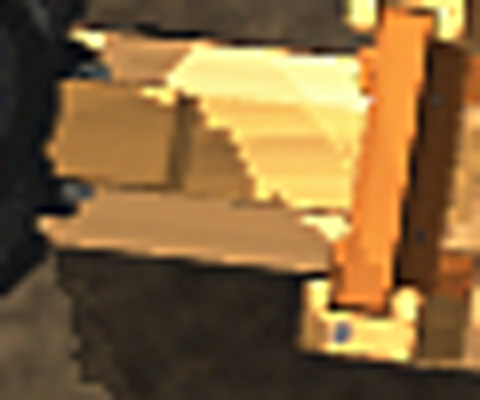

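The wedge lies in the lane, within about 2 mm of centred (edges about 100 and 210 against board edges 57 and 272). I'll advance in small steps and watch the force.

```bash
python3 -m jog '[[1,-0.004,-0.0015,0,0],[1,0,0,0,0],[1,0,0,0,0]]' | sed -n '2p;4p'
for i in 1 2 3 4; do python3 -m jog '[[1,-0.004,0,0,0],[1,0,0,0,0],[1,0,0,0,0]]' | sed -n '2p;4p'; done
python3 - <<'E'
from h import *
a=np.load("top5.npy",allow_pickle=True).item()["img"];b=env.read_camera("top");np.save("top6.npy",b,allow_pickle=True)
p=lambda i:cv2.cvtColor(i,cv2.COLOR_RGB2GRAY)[245:295,168:188].astype(float)
print(cv2.phaseCorrelate(p(a),p(b["img"])),env.get_state()["ft_torque"])
E
```

```text
tcp_pos: [0.4053, 0.3312, 0.0345]
wrist_force: [-0.0, 1.5, 6.9]
tcp_pos: [0.4047, 0.3274, 0.0345]
wrist_force: [1.4, 1.1, 7.1]
tcp_pos: [0.4044, 0.3236, 0.0345]
wrist_force: [1.7, 2.2, 6.5]
tcp_pos: [0.4043, 0.3208, 0.0345]
wrist_force: [1.4, 7.3, 4.0]
tcp_pos: [0.4041, 0.3172, 0.0346]
wrist_force: [2.2, 7.4, 3.8]
((0.2818309674520112, -0.13222476764904556), 1.0031006962887627) [ 0.95498177 -0.17039345  0.10466915]
```

```bash
for i in 1 2 3 4; do python3 -m jog '[[1,-0.002,0,0,0],[1,-0.002,0,0,0],[1,0,0,0,0]]' | sed -n '2,4p'; done
python3 -m jog '[[1,-0.002,0,0,0],[1,0,0,0,0],[1,0,0,0,0]]' | sed -n '2,4p'
python3 - <<'E'
from h import *
b=env.read_camera("top");np.save("top7.npy",b,allow_pickle=True)
s=env.read_camera("side");np.save("side7.npy",s,allow_pickle=True)
s5=np.load("side5.npy",allow_pickle=True).item()["img"]; t5=np.load("top5.npy",allow_pickle=True).item()["img"]
f=lambda i,u,v,w,h:cv2.resize(i[v:v+h,u:u+w,::-1],(400,300),interpolation=cv2.INTER_CUBIC)
cv2.imwrite("pics/c7.png",np.vstack([np.hstack([f(s5,295,250,80,60),f(s["img"],295,250,80,60)]),np.hstack([f(t5,155,240,60,45),f(b["img"],155,240,60,45)])]))
print(env.get_state()["ft_torque"],env.get_state()["tcp_pos"],Rt().round(4))
E
```

```text
tcp_pos: [0.4038, 0.3135, 0.0347]
orientation: [-0.001, 0.746, 0.666, 0.003]
wrist_force: [2.3, 9.2, 2.1]
tcp_pos: [0.4033, 0.3095, 0.0347]
orientation: [-0.001, 0.746, 0.666, 0.003]
wrist_force: [1.5, 8.1, 2.4]
tcp_pos: [0.4029, 0.3055, 0.0347]
orientation: [-0.001, 0.746, 0.666, 0.003]
wrist_force: [2.6, 8.4, 2.8]
tcp_pos: [0.4024, 0.3015, 0.0347]
orientation: [-0.001, 0.746, 0.666, 0.003]
wrist_force: [1.8, 8.0, 3.2]
tcp_pos: [0.4022, 0.2996, 0.0347]
orientation: [-0.001, 0.746, 0.666, 0.003]
wrist_force: [1.7, 8.1, 3.3]
[ 1.16324437 -0.15490896  0.0502955 ] [0.40219557 0.29960675 0.03463721] [[ 0.112   0.9937  0.0028]
 [ 0.9937 -0.112   0.0048]
 [ 0.0051  0.0022 -1.    ]]
```

View pics/c7.png

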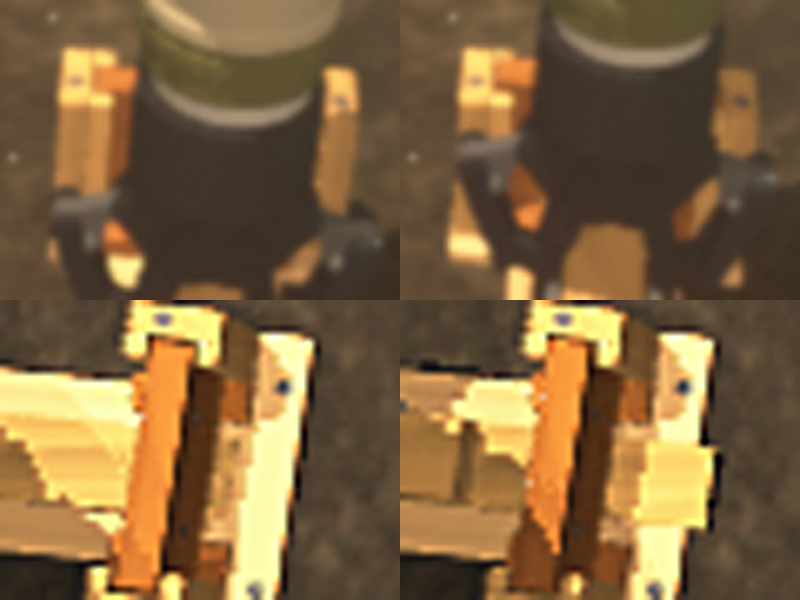

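After the push, the front's top edge in the side crop has moved up about 8 crop px (about 4.5 mm). In the top crop the tip has come out past the front, at (711,490).

```bash
python3 - <<'E'
from h import *
r=np.load("top7.npy",allow_pickle=True).item()
a3=np.radians(-96.75); d=np.array([np.cos(a3),np.sin(a3),0]); n=np.array([-d[1],d[0],0]); o=np.array([.3903,.2022,.009])
A=lambda x,y,z: at(r,155+(x+.5)/6.667-.5,240+(y+.5)/6.667-.5,z)
for nm,p in dict(tipU=A(718-400,150,.014),tipL=A(705-400,230,.014),cU=A(313,35,.009),tcp=env.get_state()["tcp_pos"]).items(): print(nm,((p-o)@d).round(4),((p-o)@n).round(4))
s=np.load("side7.npy",allow_pickle=True).item(); s5=np.load("side5.npy",allow_pickle=True).item()
# front top strip: orange columns left of arm; vertical subpixel profile
for im in (s5["img"],s["img"]):
    g=im.astype(float); m=(g[:,:,0]-g[:,:,2])[255:285,316:321].mean(1); print(m.round(0).tolist())
p=at(s,317,264,.091); print(p,[proj(s,p+np.array([0,0,z]))[1]-proj(s,p)[1] for z in (.004,.005,.006)])
E
```

```text
tipU 0.0512 0.0188
tipL 0.0505 -0.0167
cU 0.0407 0.0699
tcp -0.0981 0.0004
[51.0, 52.0, 53.0, 54.0, 64.0, 86.0, 96.0, 104.0, 135.0, 168.0, 173.0, 171.0, 165.0, 132.0, 115.0, 111.0, 107.0, 102.0, 100.0, 100.0, 99.0, 97.0, 95.0, 96.0, 95.0, 94.0, 93.0, 92.0, 87.0, 77.0]
[51.0, 51.0, 52.0, 54.0, 64.0, 84.0, 120.0, 164.0, 173.0, 173.0, 168.0, 150.0, 115.0, 108.0, 113.0, 112.0, 107.0, 96.0, 87.0, 79.0, 70.0, 59.0, 39.0, 29.0, 26.0, 25.0, 25.0, 33.0, 52.0, 67.0]
[0.43520727 0.19590243 0.091     ] [np.float64(-1.364181230814438), np.float64(-1.7060920678827074), np.float64(-2.048350171601669)]
```

```bash
python3 -m jog '[[1,-0.0015,0,0.0005,0],[1,0,0,0.0005,0],[1,0,0,0,0],[1,0,0,0,0]]'
python3 -c "
from h import *
s=env.get_state();print(s['tcp_pos'],Rt()[:,0].round(4),s['ft_torque'])"
```

```text
clock: 13.92
tcp_pos: [0.4024, 0.2987, 0.0345]
orientation: [-0.001, 0.746, 0.666, 0.003]
wrist_force: [0.1, 10.0, 9.2]
finger_gap: 0.0351
grip_force: 62.0
[0.40235406 0.29874923 0.03447866] [0.1118 0.9937 0.0067] [1.35073344 0.2280238  0.0885789 ]
```

```bash
python3 -m jog '[[1,0,0,0,0],[1,0,0,0,0],[1,0,0,0,0],[1,0,0,0,0],[1,0,0,0,0]]' | sed -n '2,4p'
python3 - <<'E'
from h import *
s=env.read_camera("side"); g=s["img"].astype(float); m=(g[:,:,0]-g[:,:,2])[255:285,316:321].mean(1); print(m[:16].round(0).tolist())
t=env.read_camera("top"); cv2.imwrite("pics/end.png",t["img"][180:320,100:380,::-1].repeat(2,0).repeat(2,1))
E
```

```text
tcp_pos: [0.4023, 0.2988, 0.0345]
orientation: [-0.001, 0.746, 0.666, 0.003]
wrist_force: [0.1, 9.4, 7.8]
[50.0, 51.0, 53.0, 54.0, 63.0, 86.0, 121.0, 164.0, 173.0, 173.0, 167.0, 146.0, 114.0, 108.0, 113.0, 112.0]
```

View pics/end.png

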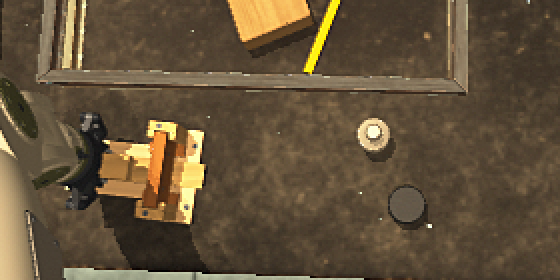

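The final view shows the wedge through the lane with its tip out at (203,175). The front is lifted about 5 mm, the gripper is clear of it, and the bottle (374,134) and tin (407,204) are untouched. I'll hand it in.

```bash
python3 -c "
from workcell import env
print(env.hand_in())"
```

```text
the job is handed in; nothing more can be done
None
```

I handed the job in at about 14.5 s with the wedge still gripped on the foot board under the middle of the drawer front, the front lifted about 5 mm by camera and contact estimate, the gripper clear of it, and the bottle and tin seen still in place; the judge's verdict was not shown.

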